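Load a screened test box and count the modules in

ROBOT

A 6-joint arm with a two-finger parallel gripper is mounted at the origin on the work surface. World frame = base frame: x ahead of the robot, y to its left, z up, the work surface at z = 0. Lengths are in m, angles in rad, forces in N, time in s.
With the tool pointing down it reaches from about 0.35 to 1 m from the base axis. Payload 7.1 kg.
Tool frame: the origin (TCP) lies between the finger pads; the fingertips stand 22 mm ahead of it and the grasp point (between the pads) lies 3 mm ahead of it; x points along the fingers, y is the direction in which the jaws open and shut, and the axes are right-handed (so a half turn about x gives the same grasp; the last joint's range is limited). The gripper opens to 85 mm and grips with 20 to 120 N. Pads are 22 mm wide; open, the fingers measure 114 mm over their backs; the gripper's body (76 mm by 85 mm) begins 54 mm behind the grasp point. The pads swing forward as they close: fully open they stand 13 mm farther back than shut.
Start: joints at [1.308, 0.423, 1.63, -0, 1.089, -0.019], TCP at [0.151, 0.607, 0.253] pointing down, gripper open.
Joint ranges: [-3, 3], [-0.9, 2.11], [0.09, 2.58], [-1.31, 4.45], [0.11, 2.69], [-2.54, 2.54]. Speed limits (rad/s): [2.39, 2.39, 3.01, 3.14, 3.14, 3.14].

INTERFACE

Orientations are given as a rotation vector (axis times angle).
In Python, from rig import manip gives the robot as it stands. The module is installed in compiled form; this text tells all that it offers. Calls block until the motion is done:
- manip.move_to(position, orientation): joint-space move of the TCP to a pose.
- manip.servo_line(position, orientation=None, rate=0.15): straight line of the TCP; orientation=None keeps the orientation; rate is the mean speed in m/s.
- manip.set_joints(angles): joint-space move.
- manip.command_gripper(opening, f_grip=None): finger opening in m; f_grip is the grip in N (None keeps the last); returns when the fingers have stopped.
- manip.hold(seconds).
- manip.solve_ik(position, orientation): joint angles nearest the present ones, or None.
- manip.camera(name): name is "scene" or "top"; returns a dict with "image" (400x640x3 uint8, red, green, blue), "fx", "fy", "cx", "cy" (pixels), "cam_to_world" (4x4, takes a point from camera to world coordinates). Camera axes: x right, y down, z forward; pixel columns grow to the right and rows downward; lengths in m; the calibration is good to about 2 mm. A picture is of the moment at which its call begins. There is no depth.
A pose or a line that the arm cannot do raises manip.IKError and nothing moves.
- manip.sign_off(): hands the job in, once; it reports no verdict.
Readings, each from a call of its own:
- manip.get_time(): time.
- manip.get_joint_positions(): joint angles.
- manip.get_joint_vel(): joint speeds.
- manip.get_tau(): joint torques, N m.
- manip.get_position(): TCP position.
- manip.get_ee_rot(): TCP orientation.
- manip.get_contact_force(): force on the tool from outside, world axes, zero at the start.
- manip.get_torque(): the same for the moment, N m.
- manip.get_width(): finger opening in m.
Only numpy, scipy, OpenCV 4.12 (cv2) and the standard library are available. Lean on these libraries where they do the work, as an engineer would, in place of code of your own. Each camera call takes 0.05 s, during which the arm holds its last target. There are 200 camera calls.

TASK

Slide the test box's window fully open and lay every filter module on the table in a bay of the sloped deck inside, one to a bay, flat on the deck and about half-way up the slope. Slide the window fully shut, and only then turn the counter knob clockwise from its start by one click for each module you loaded, so that it rests in that click position. Leave the other things on the bench where they are.

Things in the scene. Friction and masses are not known exactly. Their poses are not given: they have to be found in the camera images.
- testbox: Aluminium screened test box, fixed, 256 x 206 mm (its x, y) and 85 mm high, walls 6 mm, open at the top except for its window. Origin: centre of its underside, z up. Two rails run along its top edges in y and stick out 189 mm beyond its +y wall, at window height, on thin posts.
- window (a joint): Clear sliding window on top of the test box, in metres: 0 = shut against its stop, covering the box; grows as it slides along the box's +y; 0.185 = fully open, box uncovered, at the far stop. Friction about 2 N; stays where it is left.
- window_handle (a point): Middle of the black upright fin on the window, the only handle: 50 mm long in the box's x, 12 mm thick in y (the sliding direction), 36 mm tall, its top 18 mm above this point (127 mm above the table), standing free on the window, 30 mm from its middle towards -y. Axes are those of the test box; moves with the window.
- deck: Sloped rubber deck inside the test box, 242 x 190 mm, tilted 0.2 rad about the box's x so that it rises towards the box's +y. Origin: centre of its upper surface, 30 mm above the table; x along the box's x, y up the slope, z normal to the surface. White ribs 4 mm wide and 4 mm high run up the slope at x = -104, -52, 0, 52, 104 mm and part it into four bays 48 mm wide.
- bay0 (a point): Centre of bay 0 of the deck, on its surface; axes as the deck's.
- bay1 (a point): Centre of bay 1 of the deck, on its surface; axes as the deck's.
- bay2 (a point): Centre of bay 2 of the deck, on its surface; axes as the deck's.
- bay3 (a point): Centre of bay 3 of the deck, on its surface; axes as the deck's.
- module0_mid (a point): Centre (half-way up) of a filter module, a bare metal block 30 x 50 x 26 mm (its own x, y, z) of about 80 to 150 g, lying on its base at the start; z points up to its lid. A brass socket 7 mm across stands 8 mm up from the lid, 12 mm from the centre towards +y. All modules are alike; this one is always there, and one to three of the others. 50 mm is longer than a bay is wide, so a module lies flat in a bay only with its long side up the slope.
- module1_mid (a point): Centre (half-way up) of a filter module like module0; its axes likewise. May be absent at a start.
- module2_mid (a point): Centre (half-way up) of a filter module like module0; its axes likewise. May be absent at a start.
- module3_mid (a point): Centre (half-way up) of a filter module like module0; its axes likewise. May be absent at a start.
- pod: Grey control pod, fixed, 120 x 120 x 45 mm, origin at the centre of its underside, with the counter knob upright on its top and a ring of 12 white dots round it.
- counter (a joint): Counter knob (12 clicks a turn), in radians, growing clockwise as seen from above. Twelve click positions, one each 30 degrees (0.5236 rad); starts at 0 (no clicks, end stop), up to 6.28. Between clicks a detent of about 0.07 N m pulls it to the nearest position, also when it is let go.
- counter_grip (a point): On the knob's axis, 82 mm above the table, 7 mm below the top of the knob's bar. The bar is 42 mm long, 14 mm thick and 32 mm tall and stands on a disc of 44 mm diameter whose top is 23 mm below this point. x lies along the bar (so it turns with the knob), y across it, z up.
- breadboard: White solderless breadboard 55 x 165 x 14 mm, origin under its centre. Bystander, loose; leave it where it is.
- driver: Screwdriver 170 mm long lying on the table, origin at its middle. Bystander, loose; leave it where it is.
- tape: Roll of black tape, 64 mm across, 19 mm high, lying flat, origin under its centre. Bystander, loose; leave it where it is.
- spool: Grey wire spool 48 mm across, 40 mm high, upright, origin under its centre. Bystander, loose; leave it where it is.
- partsbin: Clear parts tray 100 x 140 x 35 mm with dividers, origin under its centre. Bystander, loose; leave it where it is.
- meter: Hand-held meter 145 x 75 x 34 mm lying on its back, origin under its centre. Bystander, loose; leave it where it is.
- jar: Clear jar with a black cap, 66 mm across, 90 mm high, upright, origin under its centre. Bystander, loose; leave it where it is.
Not all that is in view belongs to the job. Of the things like the pod, leave any that is brown; of the rest the larger one is meant.

How it is judged:
On the way, in this order (a step that is already met when the one before it is completed fails the run):
1. the window is slid open (value of joint window above 0.17 m), for 0.2 s.
2. every module lies flat in a bay, let go (x of module0_mid in the frame of deck between -0.102 and 0.102 m and y of module0_mid in the frame of deck between -0.022 and 0.022 m and z of module0_mid in the frame of deck between 0.009 and 0.0165 m and angle between the z axis of each of module0_mid, module1_mid, module2_mid, module3_mid and the z axis of deck, either way round below 0.1 rad and x of module1_mid in the frame of deck between -0.102 and 0.102 m and y of module1_mid in the frame of deck between -0.022 and 0.022 m and z of module1_mid in the frame of deck between 0.009 and 0.0165 m and x of module2_mid in the frame of deck between -0.102 and 0.102 m and y of module2_mid in the frame of deck between -0.022 and 0.022 m and z of module2_mid in the frame of deck between 0.009 and 0.0165 m and x of module3_mid in the frame of deck between -0.102 and 0.102 m and y of module3_mid in the frame of deck between -0.022 and 0.022 m and z of module3_mid in the frame of deck between 0.009 and 0.0165 m and contact force between the fingers and module0 below 0.2 N and contact force between the fingers and module1 below 0.2 N and contact force between the fingers and module2 below 0.2 N and contact force between the fingers and module3 below 0.2 N), for 0.2 s.
3. the window is shut again (value of joint window below 0.005 m), for 0.2 s.
4. the counter stands one click on for each module present: 2, 3 or 4 clicks (the clauses on heights below -5 m only tell which modules are absent) ((value of joint counter above 1.9644 rad or (height (world z) of module1_mid below -5 m and value of joint counter above 1.4408 rad) or (height (world z) of module2_mid below -5 m and value of joint counter above 1.4408 rad) or (height (world z) of module3_mid below -5 m and value of joint counter above 1.4408 rad) or (height (world z) of each of module1_mid, module2_mid below -5 m and value of joint counter above 0.917198 rad) or (height (world z) of each of module1_mid, module3_mid below -5 m and value of joint counter above 0.917198 rad) or (height (world z) of each of module2_mid, module3_mid below -5 m and value of joint counter above 0.917198 rad)) and value of joint counter below 2.2244 rad and (height (world z) of module1_mid above -5 m or value of joint counter below 1.7008 rad) and (height (world z) of module2_mid above -5 m or value of joint counter below 1.7008 rad) and (height (world z) of module3_mid above -5 m or value of joint counter below 1.7008 rad) and (height (world z) of any of module1_mid, module2_mid above -5 m or value of joint counter below 1.1772 rad) and (height (world z) of any of module1_mid, module3_mid above -5 m or value of joint counter below 1.1772 rad) and (height (world z) of any of module2_mid, module3_mid above -5 m or value of joint counter below 1.1772 rad) and velocity of joint counter between -0.2 and 0.2 rad/s), for 0.2 s.
At the end, for the whole second after the job is handed in: Every module lies flat (within 0.1 rad) on the sloped deck in a bay, its centre within 22 mm of the bay's middle along the slope, at rest; the window is shut to within 5 mm; the counter stands at as many clicks as there are modules (within 0.13 rad) (all of step 2 and linear speed of each of module0, module1, module2, module3 below 0.02 m/s and value of joint window below 0.005 m and (value of joint counter above 1.9644 rad or (height (world z) of module1_mid below -5 m and value of joint counter above 1.4408 rad) or (height (world z) of module2_mid below -5 m and value of joint counter above 1.4408 rad) or (height (world z) of module3_mid below -5 m and value of joint counter above 1.4408 rad) or (height (world z) of each of module1_mid, module2_mid below -5 m and value of joint counter above 0.917198 rad) or (height (world z) of each of module1_mid, module3_mid below -5 m and value of joint counter above 0.917198 rad) or (height (world z) of each of module2_mid, module3_mid below -5 m and value of joint counter above 0.917198 rad)) and value of joint counter below 2.2244 rad and (height (world z) of module1_mid above -5 m or value of joint counter below 1.7008 rad) and (height (world z) of module2_mid above -5 m or value of joint counter below 1.7008 rad) and (height (world z) of module3_mid above -5 m or value of joint counter below 1.7008 rad) and (height (world z) of any of module1_mid, module2_mid above -5 m or value of joint counter below 1.1772 rad) and (height (world z) of any of module1_mid, module3_mid above -5 m or value of joint counter below 1.1772 rad) and (height (world z) of any of module2_mid, module3_mid above -5 m or value of joint counter below 1.1772 rad)); the robot touches nothing.
It fails at once if another thing on the bench is shifted by more than 5 cm (distance of any of breadboard, driver, tape, spool, partsbin, meter, jar from where it was at the start of the episode above 0.05 m).
It fails at once if the counter is turned while the window stands open (value of joint window above 0.05 m and velocity of joint counter above 0.3 rad/s and contact force between the fingers and counter above 1 N).
Of module1, module2, module3 only 1 to 3 are there at a start; the rules pass over those that are not, and their reading is None.
At some moment in a run one of module0, module1, module2, module3 may be knocked a few centimetres aside while the robot is not near it.
It also fails if it takes over 210 s, if anything falls off the work surface, if the arm or the gripper's body presses on something with over 40 N, if the wrist force passes 120 N, or if a joint passes its speed limit or range.

## Working session

There is one attempt and no reset: what is moved stays moved. The work goes in short steps, each a Python script; the robot and the scene stay as the last script left them, time stands still between calls to the robot, and variables do not carry over. Pictures are saved under pics/ and viewed, about 12 in all and at most 16, crops included, and the job is handed in when it is done.

```bash
mkdir -p pics; cat > h.py <<'E'
import numpy as np, cv2
from rig import manip
def snap(n,f):
    c=manip.camera(n); cv2.imwrite('pics/'+f,cv2.cvtColor(c['image'],cv2.COLOR_RGB2BGR)); np.savez('pics/'+f+'.npz',**c); return c
def load(f): return np.load('pics/'+f+'.npz')
def ray(c,u,v,z):
    T=c['cam_to_world']; d=T[:3,:3]@np.array([(u-c['cx'])/c['fx'],(v-c['cy'])/c['fy'],1]); o=T[:3,3]
    return o+d*(z-o[2])/d[2]
def proj(c,p):
    T=c['cam_to_world']; q=T[:3,:3].T@(np.asarray(p)-T[:3,3]); return np.array([c['fx']*q[0]/q[2]+c['cx'],c['fy']*q[1]/q[2]+c['cy']])
E
python3 - <<'E'
from h import *
for n in('top','scene'):
    c=snap(n,n+'0.png'); print(n,c['fx'],c['cx'],c['cy'],c['cam_to_world'].round(3).tolist())
print(manip.get_position(),manip.get_ee_rot(),manip.get_time())
E
```

```text
top 422.03605476825476 312.77362607024116 202.0775207259218 [[0.008, -0.99, 0.143, 0.347], [-1.0, -0.008, -0.001, -0.072], [0.002, -0.143, -0.99, 1.46], [0.0, 0.0, 0.0, 1.0]]
scene 397.30757098291963 323.5945784287758 198.29945637757046 [[0.679, 0.616, -0.399, 1.005], [0.734, -0.565, 0.378, -0.514], [0.007, -0.549, -0.836, 1.073], [0.0, 0.0, 0.0, 1.0]]
[0.15072095 0.60607266 0.25261402] [ 0.19032997  1.56251597 -0.19249298] 0.1
```

View pics/top0.png

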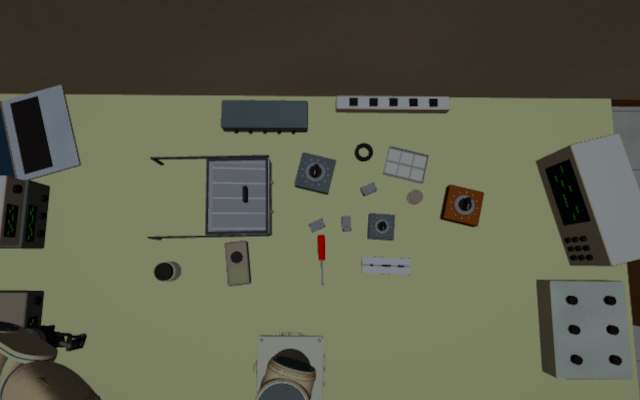

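View pics/scene0.png

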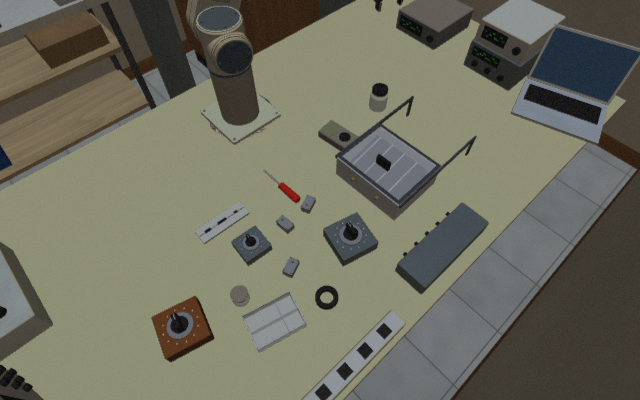

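Top view: three modules at about (369,189), (317,225), (346,223). The test box is at (238,195), with its fin at (245,194) and its rails pointing left, which is world +y. Knob pods: large grey (315,173), small grey (381,226) and brown (462,205). I choose the large grey one. Next, a close crop to check these.

```bash
python3 - <<'E'
from h import *
im=cv2.imread('pics/top0.png')
a=cv2.resize(im[145:245,290:400],None,fx=5,fy=5,interpolation=cv2.INTER_CUBIC)
b=cv2.resize(im[145:245,195:285],None,fx=5,fy=5,interpolation=cv2.INTER_CUBIC)
a=cv2.convertScaleAbs(a,alpha=1.6);b=cv2.convertScaleAbs(b,alpha=1.6)
cv2.imwrite('pics/c1.png',cv2.resize(np.hstack([b,a]),(800,400)))
hsv=cv2.cvtColor(im,cv2.COLOR_BGR2HSV)
print(hsv[189,369],hsv[225,317],hsv[223,346],hsv[210,345])
c=load('top0.png')
for n in('top0','scene0'):
  im=cv2.imread(f'pics/{n}.png');c=load(n+'.png');hsv=cv2.cvtColor(im,cv2.COLOR_BGR2HSV)
  m=((hsv[...,1]<45)&(hsv[...,2]>40)).astype(np.uint8)
  k,l,s,ce=cv2.connectedComponentsWithStats(m,connectivity=4)
  for i in range(1,k):
    if 40<s[i,4]<9000:
      cn,_=cv2.findContours((l==i).astype(np.uint8),0,1); r=cv2.minAreaRect(cn[0])
      print(n,s[i].tolist(),np.round(r[0],1),np.round(r[1],1),round(r[2],1),ray(c,*r[0],.026).round(3))
E
```

```text
[106  34  97] [109  36  99] [108  33  99] [ 36  63 130]
top0 [0, 84, 80, 164, 3834] [ 39.5 165.5] [163.  79.] 90.0 [0.675 0.877 0.026]
top0 [337, 95, 113, 15, 1242] [393.  101.9] [112.1  13.3] 0.6 [ 0.916 -0.356  0.026]
top0 [221, 101, 87, 27, 265] [264. 114.] [26. 86.] 90.0 [0.867 0.102 0.026]
top0 [571, 106, 69, 160, 7099] [605.  185.5] [159.  68.] 90.0 [ 0.62  -1.083  0.026]
top0 [383, 145, 46, 39, 1272] [405.7 164. ] [42.  31.1] 13.2 [ 0.69  -0.395  0.026]
top0 [295, 153, 35, 40, 104] [314.6 172.9] [34.7 33. ] 14.0 [ 0.656 -0.079  0.026]
top0 [205, 157, 66, 80, 4643] [237.5 196.5] [65. 79.] 0.0 [0.571 0.186 0.026]
top0 [305, 162, 21, 20, 213] [315.  171.5] [19. 20.] 90.0 [ 0.661 -0.08   0.026]
top0 [0, 175, 7, 49, 162] [  3. 199.] [48.  6.] 90.0 [0.556 0.99  0.026]
top0 [361, 182, 16, 14, 134] [368.5 188.5] [ 9.2 15. ] 66.8 [ 0.603 -0.265  0.026]
top0 [407, 190, 16, 14, 170] [414.5 196.5] [13. 15.] 90.0 [ 0.576 -0.423  0.026]
top0 [455, 195, 19, 20, 174] [464.  204.5] [19. 18.] 90.0 [ 0.55  -0.592  0.026]
top0 [341, 215, 11, 16, 131] [346.1 222.8] [15.   9.2] 85.2 [ 0.484 -0.187 
[... 3567 characters left out ...]
 26.6 [ 0.611 -0.267  0.026]
scene0 [230, 285, 21, 23, 350] [239.4 295.3] [22.4 18.3] 63.4 [ 0.581 -0.423  0.026]
scene0 [241, 290, 66, 64, 2354] [274.2 320.9] [42.9 58.5] 62.4 [ 0.699 -0.397  0.026]
scene0 [300, 309, 106, 91, 2121] [354.7 361.7] [ 25.3 128.8] 45.4 [ 0.914 -0.314  0.026]
scene0 [36, 310, 15, 13, 50] [ 41.7 317.1] [11.5 13.4] 68.2 [ 0.279 -0.839  0.026]
scene0 [167, 312, 27, 27, 313] [180. 325.] [26. 26.] 90.0 [ 0.542 -0.584  0.026]
scene0 [28, 321, 19, 10, 61] [ 36.6 325.9] [18.   7.9] 6.7 [ 0.292 -0.858  0.026]
scene0 [0, 380, 23, 19, 144] [ 10.2 391.7] [23.2 15.7] 51.8 [ 0.405 -0.964  0.026]
scene0 [17, 386, 20, 14, 73] [ 27.1 391.2] [19.7  7.9] 29.1 [ 0.431 -0.934  0.026]
```

View pics/c1.png

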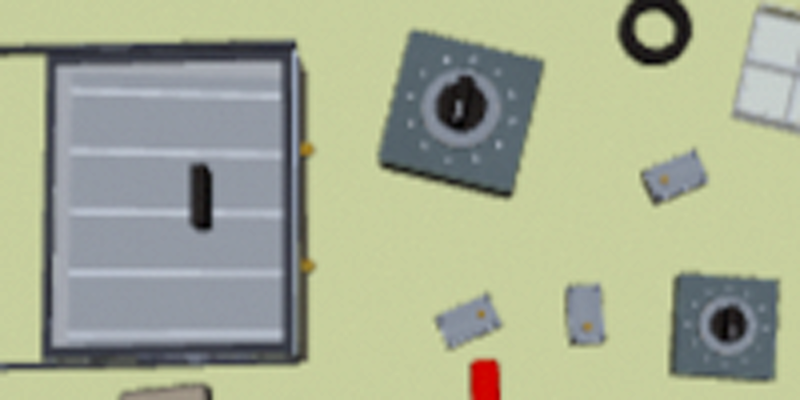

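The crop confirms the choices: the large grey pod with bar knob at (315,172), and three modules with brass sockets. The box has no modules in it and its fin is at about (245,194). Next I'll measure the box, fin and knob more finely.

```bash
python3 - <<'E'
from h import *
im=cv2.imread('pics/top0.png');g=cv2.cvtColor(im,cv2.COLOR_BGR2GRAY).astype(float);c=load('top0.png')
for x0,x1 in((214,228),(252,264)): print(x0,g[150:245,x0:x1].mean(1).round(0).astype(int).tolist())
for y0,y1 in((163,167),(205,215),(224,228)): print(y0,g[y0:y1,195:285].mean(0).round(0).astype(int).tolist())
for x in (160,180,198): print(x, g[150:165,x-4:x+4].mean(1).round().tolist(), g[228:242,x-4:x+4].mean(1).round().tolist())
def blob(n,x,y,w,h,thr,z):
    c=load(n+'.png');gg=cv2.cvtColor(cv2.imread(f'pics/{n}.png'),cv2.COLOR_BGR2GRAY)[y:y+h,x:x+w]
    m=(gg<thr).astype(np.uint8);k,l,s,ce=cv2.connectedComponentsWithStats(m);i=1+np.argmax(s[1:,4])
    r=cv2.minAreaRect(np.argwhere(l==i)[:,::-1].astype(np.float32));p=(r[0][0]+x,r[0][1]+y)
    print(n,s[i].tolist(),np.round(p,1),np.round(r[1],1),r[2],ray(c,*p,z).round(4))
blob('top0',238,180,14,28,45,.115);blob('scene0',370,148,28,30,45,.109)
E
```

```text
214 [125, 125, 124, 124, 125, 104, 57, 40, 34, 38, 51, 85, 105, 100, 96, 96, 99, 114, 115, 96, 95, 96, 96, 96, 95, 96, 96, 95, 95, 95, 95, 100, 115, 114, 96, 96, 95, 95, 96, 96, 96, 95, 96, 96, 96, 95, 99, 115, 117, 96, 95, 96, 95, 95, 95, 95, 96, 96, 95, 96, 95, 95, 111, 119, 101, 96, 96, 95, 96, 95, 96, 95, 96, 95, 95, 95, 96, 103, 114, 108, 91, 69, 38, 38, 46, 48, 50, 95, 124, 124, 124, 125, 121, 114, 115]
252 [125, 125, 125, 125, 109, 66, 32, 30, 37, 42, 78, 106, 106, 105, 100, 95, 96, 100, 115, 114, 96, 96, 96, 96, 96, 95, 96, 96, 96, 96, 96, 96, 106, 116, 107, 96, 95, 95, 96, 96, 96, 95, 96, 95, 96, 96, 96, 107, 115, 103, 96, 96, 96, 96, 96, 96, 96, 96, 95, 96, 96, 96, 107, 115, 102, 95, 96, 96, 96, 96, 96, 95, 96, 96, 96, 96, 96, 107, 117, 106, 78, 38, 37, 51, 55, 41, 89, 125, 125, 125, 125, 125, 125, 125, 125]
163 [125, 124, 124, 124, 124, 124, 124, 124, 125, 124, 124, 84, 45, 50, 94, 104, 104, 104, 100, 98, 98, 97, 98, 98, 98, 98, 98, 98, 98, 98, 97, 96, 97, 97, 97, 97, 97, 97, 97, 98, 97, 97, 98, 98, 98, 98, 98, 98, 98, 98, 99, 98, 98, 98, 98, 98, 98, 98, 98, 99, 98, 99, 99
[... 1013 characters left out ...]
 80.0, 60.0, 50.0, 52.0, 74.0] [124.0, 124.0, 124.0, 124.0, 124.0, 124.0, 124.0, 114.0, 79.0, 36.0, 42.0, 76.0, 110.0, 124.0]
180 [124.0, 125.0, 124.0, 124.0, 124.0, 124.0, 100.0, 37.0, 38.0, 89.0, 124.0, 124.0, 124.0, 124.0, 124.0] [124.0, 124.0, 124.0, 124.0, 124.0, 124.0, 124.0, 106.0, 61.0, 53.0, 97.0, 124.0, 124.0, 124.0]
198 [124.0, 124.0, 124.0, 124.0, 124.0, 114.0, 80.0, 30.0, 58.0, 104.0, 124.0, 124.0, 124.0, 124.0, 124.0] [125.0, 124.0, 124.0, 124.0, 125.0, 124.0, 124.0, 100.0, 42.0, 82.0, 118.0, 124.0, 124.0, 124.0]
top0 [5, 6, 5, 16, 75] [245.  193.5] [15.  4.] 90.0 [0.5673 0.146  0.115 ]
scene0 [6, 7, 15, 16, 133] [383. 162.] [16.8  8.4] 36.869895935058594 [0.5699 0.1488 0.109 ]
```

```bash
python3 - <<'E'
from h import *
a=cv2.imread('pics/top0.png')[158:188,300:330];b=cv2.imread('pics/scene0.png')[120:210,330:440];d=cv2.imread('pics/scene0.png')[215:255,330:370]
f=lambda i,s:cv2.convertScaleAbs(cv2.resize(i,s,interpolation=cv2.INTER_CUBIC),alpha=2.2)
cv2.imwrite('pics/c2.png',np.vstack([np.hstack([f(a,(400,300)),f(d,(400,300))]) if 0 else np.hstack([f(a,(300,300)),f(d,(300,300))]),f(b,(600,300))[:300]]))
E
```

```text
(no output)
```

View pics/c2.png

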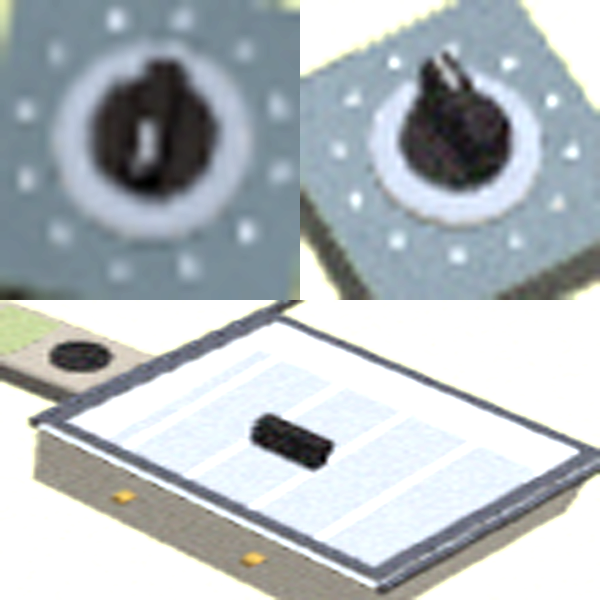

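```bash
python3 - <<'E'
from h import *
c=load('top0.png')
for z in(.085,.091): print(z,[ray(c,u,v,z).round(4)[:2].tolist() for u,v in((205.4,210),(206.2,165),(267.6,210),(268.7,210),(180,157.5),(180,236.6),(198,157.2),(198,236.4),(258,156.8),(258,232))])
yc=.19
L=[]
for u,rows in((220.5,(167.5,182.5,197.5,212.7,227.9)),(257.5,(168.5,183,198,213,228))):
    pts=[]
    for v in rows:
        z=.034
        for _ in range(5): p=ray(c,u,v,z); z=.034+(p[1]-yc)*.203
        pts.append(p)
    print(np.round(pts,4).tolist(),np.mean(pts,0).round(4));L.append(np.mean(pts,0))
d=L[0]-L[1];print('yaw of box y from world y (deg)',np.degrees(np.arctan2(-d[0],d[1])))
for z in(.089,):print('knob',ray(c,315,171.5,.06),ray(c,317,165,z),ray(c,314,177,z))
s=load('scene0.png');print('knob scene disc',ray(s,330+460/7.5,215+142/7.5*1,.059), 'top disc',ray(c,300+15.5,158+13.8,.059))
E
```

```text
0.085 [[0.5163, 0.279], [0.6674, 0.283], [0.518, 0.075], [0.518, 0.0714], [0.6923, 0.3716], [0.4285, 0.3577], [0.6938, 0.3116], [0.4296, 0.2992], [0.6969, 0.1112], [0.4455, 0.1046]]
0.091 [[0.5156, 0.2775], [0.666, 0.2815], [0.5172, 0.0743], [0.5172, 0.0707], [0.6908, 0.3697], [0.4282, 0.3558], [0.6923, 0.3099], [0.4293, 0.2976], [0.6953, 0.1104], [0.4451, 0.1038]]
[[0.6684, 0.244, 0.045], [0.6162, 0.2421, 0.0446], [0.5645, 0.2401, 0.0442], [0.5126, 0.2382, 0.0438], [0.4613, 0.2363, 0.0434]] [0.5646 0.2401 0.0442]
[[0.6716, 0.1205, 0.0199], [0.6202, 0.1192, 0.0196], [0.5676, 0.1178, 0.0193], [0.5155, 0.1165, 0.0191], [0.4639, 0.1151, 0.0188]] [0.5678 0.1178 0.0194]
yaw of box y from world y (deg) 1.4879755566509805
knob [ 0.65374074 -0.07981369  0.06      ] [ 0.66949888 -0.08614601  0.089     ] [ 0.62876302 -0.07647546  0.089     ]
knob scene disc [0.74312621 0.00512986 0.059     ] top disc [ 0.6529359  -0.08152103  0.059     ]
```

```bash
cat >> h.py <<'E'
from scipy.spatial.transform import Rotation as Ro
YAW=np.radians(1.5); BC=np.array([.5662,.176,0])
BX=np.array([np.cos(YAW),np.sin(YAW),0]); BY=np.array([-np.sin(YAW),np.cos(YAW),0]); Z=np.array([0,0,1.])
def ori(jaw,n=Z,pos=None):
    """rotvec: tool x=-n, jaw along +-jaw, sign choice with last joint nearest mid-range"""
    best=None
    for s in(1,-1):
        y=s*np.asarray(jaw,float); y=y-n*(y@n); y/=np.linalg.norm(y)
        r=Ro.from_matrix(np.column_stack([-n,y,np.cross(-n,y)])).as_rotvec()
        if pos is None: return r
        q=manip.solve_ik(pos,r)
        if q is not None and (best is None or abs(q[5])<best[0]): best=(abs(q[5]),r)
    return best[1]
def st(m=''): print(m,'t',round(manip.get_time(),1),'p',manip.get_position().round(4),'F',np.round(manip.get_contact_force(),1),'w',round(manip.get_width(),4))
E
python3 - <<'E'
from h import *
s=load('scene0.png');print('knob scene disc',ray(s,351.3,233.9,.059))
fin=BC-.030*BY
r=ori(BY,Z,fin+Z*.2)
manip.command_gripper(.05,40)
manip.move_to(fin+Z*.2,r); st()
manip.servo_line(fin+Z*.120,r,.1); st('down')
manip.command_gripper(0.0,30); st('grip')
manip.servo_line(fin+BY*.183+Z*.120,r,.1); st('open')
snap('top','top1.png');snap('scene','scene1.png')
E
```

```text
knob scene disc [ 0.66475319 -0.08002321  0.059     ]
 t 2.8 p [0.5669 0.1468 0.2001] F [-0.1  0.4  0.1] w 0.0497
down t 3.7 p [0.5674 0.1461 0.1205] F [0.6 0.3 0.7] w 0.0498
grip t 4.1 p [0.5674 0.1463 0.1207] F [-1.1  1.8  6.1] w 0.0114
open t 6.1 p [0.5622 0.3291 0.1207] F [-2.1  0.9  6.1] w 0.0112
```

```bash
python3 - <<'E'
from h import *
manip.command_gripper(.04); p=manip.get_position(); manip.servo_line(p+Z*.08,rate=.15)
p=manip.get_position()
manip.move_to([.42,.30,.28],manip.get_ee_rot()); st()
c=snap('top','top2.png');d=snap('scene','scene2.png')
f=lambda i,x,y,w,h,k:cv2.convertScaleAbs(cv2.resize(cv2.cvtColor(i['image'],cv2.COLOR_RGB2BGR)[y:y+h,x:x+w],None,fx=k,fy=k,interpolation=cv2.INTER_CUBIC),alpha=1.8)
cv2.imwrite('pics/c3.png',np.vstack([f(c,140,145,260,100,3),f(d,220,95,260,190,3)[:450]]))
E
```

```text
t 8.0 p [0.4207 0.3003 0.2795] F [ 0.  -0.8  0.4] w 0.04
```

View pics/c3.png

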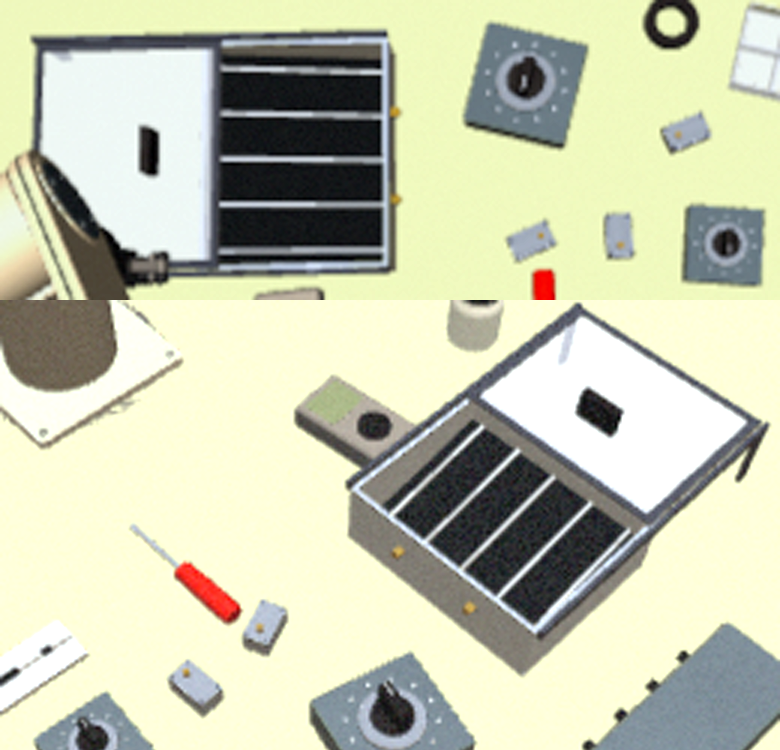

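Window open: fin at crop (149,150), ribs clear, modules unmoved. Next, the first pick and place: the module at (369,189) goes into bay 3.

```bash
cat >> h.py <<'E'
N=-np.sin(.2)*BY+np.cos(.2)*Z
def modules(c):
    im=c['image'];hsv=cv2.cvtColor(im,cv2.COLOR_RGB2HSV)
    m=((hsv[...,1]<45)&(hsv[...,2]>40)).astype(np.uint8);out=[]
    k,l,s,_=cv2.connectedComponentsWithStats(m,connectivity=4)
    for i in range(1,k):
        if 90<s[i,4]<190:
            cn,_=cv2.findContours((l==i).astype(np.uint8),0,1);(u,v),(w,h),a=cv2.minAreaRect(cn[0])
            if not 1.35<max(w,h)/max(1,min(w,h))<2 or s[i,4]<.7*w*h: continue
            p=ray(c,u,v,.024)
            if not(.3<p[0]<.85 and -.6<p[1]<.5): continue
            a=np.radians(a+(90 if h>w else 0)); q=ray(c,u+5*np.cos(a),v+5*np.sin(a),.024)-p
            out.append((p,q/np.linalg.norm(q)))
    return out
def pick(p,d):
    p=np.array([p[0],p[1],0]);r=ori(d,Z,p+Z*.2)
    manip.command_gripper(.070,60)
    manip.move_to(p+Z*.14,r); manip.servo_line(p+Z*.026,r,.12); st('down')
    manip.command_gripper(.03,60); st('grip')
    manip.servo_line(p+Z*.22,r,.25); st('lift')
def place(x):
    b=BC+BX*x+Z*.03; r=ori(BY,N,b+N*.15)
    manip.move_to(b+N*.19,r); manip.servo_line(b+N*.06,r,.2); manip.servo_line(b+N*.0275,r,.04); st('placed')
    manip.command_gripper(.062); manip.servo_line(b+N*.19,r,.2); st('up')
E
python3 - <<'E'
from h import *
c=load('top2.png');ms=modules(c);print([(p.round(3),d.round(2)) for p,d in ms])
t=[m for m in ms if m[0][0]>.55 and m[0][1]<-.2]
assert len(ms)==3 and len(t)==1
pick(*t[0])
if .045<manip.get_width()<.055: place(.078)
manip.move_to([.45,0,.3],manip.get_ee_rot())
c=snap('top','top3.png');print([(p.round(3),d.round(2)) for p,d in modules(c)])
d=snap('scene','scene3.png')
f=lambda i,x,y,w,h,k:cv2.convertScaleAbs(cv2.resize(cv2.cvtColor(i['image'],cv2.COLOR_RGB2BGR)[y:y+h,x:x+w],None,fx=k,fy=k,interpolation=cv2.INTER_CUBIC),alpha=1.8)
cv2.imwrite('pics/c4.png',np.vstack([f(c,140,145,260,100,3),f(d,220,95,260,190,3)[:450]]))
E
```

```text
[(array([ 0.603, -0.265,  0.024]), array([-0.46,  0.89,  0.  ])), (array([ 0.484, -0.187,  0.024]), array([-1.  , -0.09,  0.  ])), (array([ 0.477, -0.087,  0.024]), array([-0.41,  0.91,  0.  ]))]
down t 11.8 p [ 0.6038 -0.2655  0.0268] F [ 0.1 -0.2 -0.4] w 0.0703
grip t 12.1 p [ 0.6041 -0.2657  0.0275] F [-1.   0.8  5.5] w 0.0488
lift t 13.0 p [ 0.6022 -0.2648  0.2186] F [ 0.1 -0.2 -1.8] w 0.049
placed t 16.3 p [0.6442 0.1726 0.0569] F [-1.  -1.1  1.8] w 0.0488
up t 17.5 p [0.6444 0.1403 0.2151] F [-0.7 -0.2 -0.1] w 0.0621
[(array([ 0.451, -0.182,  0.024]), array([-1.,  0.,  0.]))]
```

View pics/c4.png

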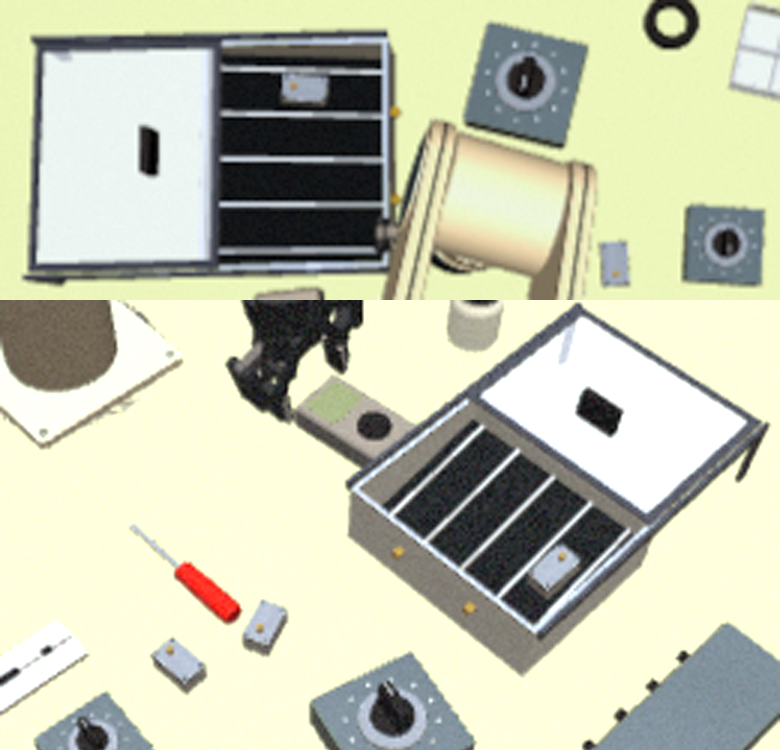

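The module is flat in bay 3, centred at about crop (304,88). The knock has already hit the second module, which moved from x 0.484 to 0.451. The third module looks unchanged in the scene view at crop (265,627), so I'll pick it next.

```bash
cat > nxt.py <<'E'
from h import *
import sys
def park(): manip.move_to([.42,.30,.28],ori(BY,Z,[.42,.30,.28]))
def look(n):
    c=snap('top',f'top{n}.png');d=snap('scene',f'scene{n}.png')
    f=lambda i,x,y,w,h,k:cv2.convertScaleAbs(cv2.resize(cv2.cvtColor(i['image'],cv2.COLOR_RGB2BGR)[y:y+h,x:x+w],None,fx=k,fy=k,interpolation=cv2.INTER_CUBIC),alpha=1.8)
    cv2.imwrite(f'pics/v{n}.png',np.vstack([f(c,140,145,260,100,3),f(d,220,95,260,190,3)[:450]]))
    return c
if __name__=='__main__':
    x,n=float(sys.argv[1]),sys.argv[2]
    park(); ms=[m for m in modules(manip.camera('top')) if m[0][1]<.02]
    print([(p.round(3),d.round(2)) for p,d in ms]); ms.sort(key=lambda m:-m[0][1])
    pick(*ms[0])
    if .045<manip.get_width()<.055: place(x)
    park(); c=look(n); print([(p.round(3),d.round(2)) for p,d in modules(c)])
E
python3 nxt.py -.078 5
```

```text
[(array([ 0.477, -0.087,  0.024]), array([-0.41,  0.91,  0.  ])), (array([ 0.451, -0.182,  0.024]), array([-1.,  0.,  0.]))]
down t 23.7 p [ 0.4769 -0.0869  0.0265] F [-0.3  0.1  0.2] w 0.0701
grip t 24.0 p [ 0.477 -0.087  0.027] F [-0.6  0.1  6.5] w 0.0488
lift t 24.9 p [ 0.4756 -0.0867  0.2191] F [-0.5  0.  -1.2] w 0.049
placed t 27.6 p [0.4884 0.1685 0.0568] F [ 0.3  0.4 -1.5] w 0.0486
up t 28.9 p [0.4885 0.1362 0.2154] F [ 0.6 -0.8 -1.5] w 0.0618
[(array([ 0.451, -0.182,  0.024]), array([-1.,  0.,  0.]))]
```

View pics/v5.png

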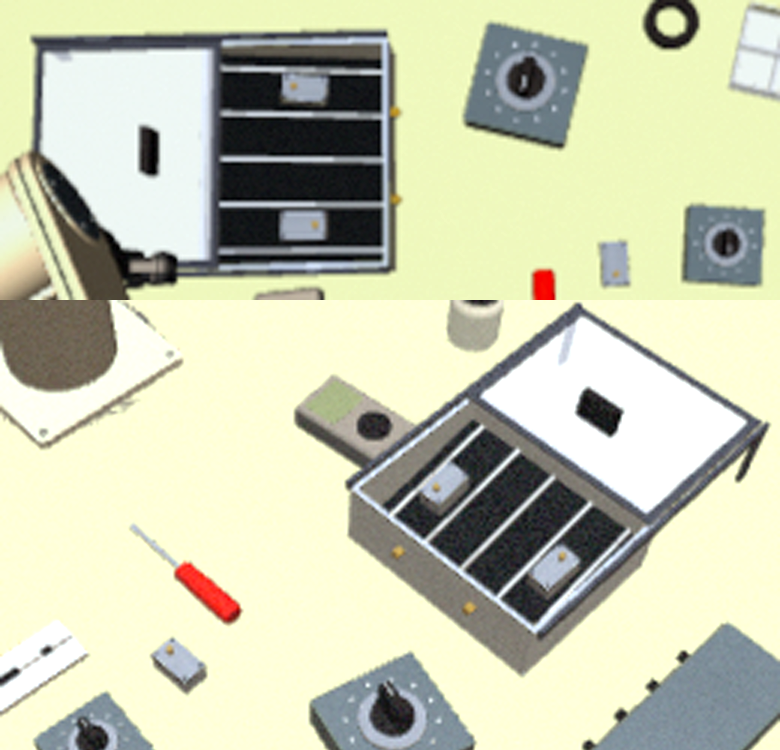

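Both are flat in the outer bays, at crop (304,88) and (303,226). The last one is at crop (613,263) and goes into bay 1.

```bash
python3 nxt.py -.026 6; python3 - <<'E'
from h import *
c=load('top6.png');s=load('scene6.png')
def seg(c,x,y,w,h):
    g=cv2.cvtColor(c['image'],cv2.COLOR_RGB2GRAY)[y:y+h,x:x+w]
    m=cv2.morphologyEx((g>60).astype(np.uint8),cv2.MORPH_OPEN,np.ones((5,5)))
    k,l,st_,ce=cv2.connectedComponentsWithStats(m)
    for i in range(1,k):
        if st_[i,4]>60:
            p=ce[i]+[x,y];q=ray(c,*p,.055)-BC;print(st_[i].tolist(),p.round(1),'box x,y',(q@BX).round(4),(q@BY).round(4))
seg(c,216,168,50,58)
E
```

```text
[(array([ 0.451, -0.182,  0.024]), array([-1.,  0.,  0.]))]
down t 34.6 p [ 0.4509 -0.182   0.0265] F [ 1.  -0.4  0.2] w 0.0697
grip t 34.9 p [ 0.4511 -0.1821  0.0272] F [-1.2  1.1  9.5] w 0.049
lift t 35.8 p [ 0.4497 -0.1815  0.219 ] F [-0.  -0.6 -1.4] w 0.0491
placed t 39.3 p [0.5404 0.1699 0.0568] F [ 0.5  0.5 -1. ] w 0.049
up t 40.5 p [0.5405 0.1376 0.2153] F [-0.8  0.2 -0.1] w 0.0618
[(array([0.353, 0.403, 0.024]), array([-0.9 , -0.44,  0.  ]))]
[18, 0, 15, 11, 154] [240.8 173. ] box x,y 0.0812 -0.006
[18, 32, 15, 9, 126] [240.8 204.1] box x,y -0.0254 -0.0068
[18, 47, 14, 10, 137] [240.5 219.5] box x,y -0.0775 -0.0061
```

View pics/v6.png

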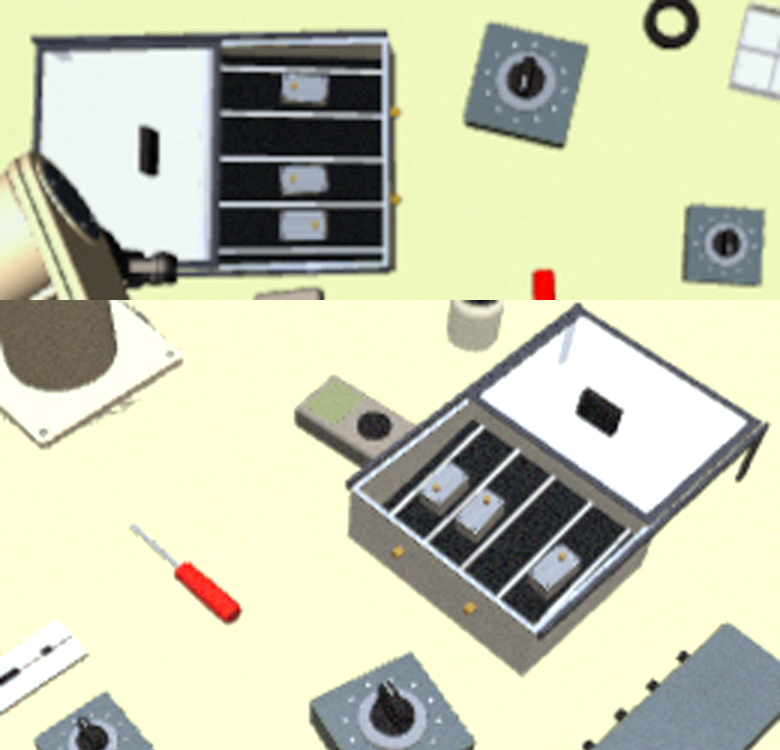

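All three are flat, each between its ribs, and within about 3 mm of mid-slope. Next I shut the window, then measure the knob.

```bash
python3 - <<'E'
from nxt import *
fin=BC-.030*BY; o=fin+BY*.183
r=ori(BY,Z,o+Z*.2)
manip.command_gripper(.05,30)
manip.move_to(o+Z*.2,r); manip.servo_line(o+Z*.120,r,.1); manip.command_gripper(0,30); st('grip')
manip.servo_line(fin+BY*.004+Z*.120,r,.1); st('near')
for k in(.002,.001,0,-.001,-.002):
    manip.servo_line(fin+BY*k+Z*.120,r,.02); st(k)
    if abs(manip.get_contact_force()[1])>12: break
manip.command_gripper(.05); manip.servo_line(manip.get_position()+Z*.09,rate=.15)
park(); c=look(7)
t=load('top0.png')['image'];n=c['image']
for i in(t,n):
    g=cv2.cvtColor(i,cv2.COLOR_RGB2GRAY)[178:212,232:256];y,x=np.where(g<45);print('fin px',x.mean()+232,y.mean()+178,len(x))
# knob: disc ring (light) in both views, dots
s=load('scene7.png')
def big(c,f,x,y,w,h):
    cv2.imwrite(f,cv2.convertScaleAbs(cv2.resize(cv2.cvtColor(c['image'],cv2.COLOR_RGB2BGR)[y:y+h,x:x+w],(400,400),interpolation=cv2.INTER_CUBIC),alpha=1.8)); return cv2.imread(f)
cv2.imwrite('pics/k7.png',np.hstack([big(c,'pics/a.png',295,152,40,40),big(s,'pics/b.png',330,213,40,40)]))
E
```

```text
grip t 45.1 p [0.5625 0.3291 0.1207] F [-0.6 -0.2  4.7] w 0.0115
near t 47.1 p [0.5675 0.1498 0.1206] F [ 0.2 -0.4  6.9] w 0.0115
0.002 t 47.3 p [0.5676 0.1479 0.1206] F [-0.  -0.2  6.2] w 0.0114
0.001 t 47.6 p [0.5676 0.1471 0.1206] F [-0.4  0.7  5.6] w 0.0117
0 t 47.8 p [0.5676 0.1463 0.1206] F [-1.1  1.8  6.4] w 0.0112
-0.001 t 48.1 p [0.5677 0.1462 0.1206] F [-0.8  7.8  5. ] w 0.0113
-0.002 t 48.3 p [0.5677 0.1462 0.1206] F [-1.4 12.2  5. ] w 0.0117
fin px 244.98666666666668 193.78666666666666 75
fin px 245.84722222222223 193.40277777777777 72
```

View pics/k7.png

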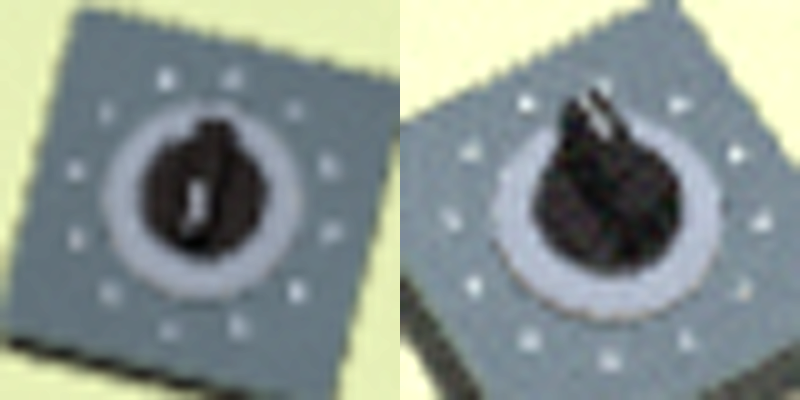

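View pics/v7.png

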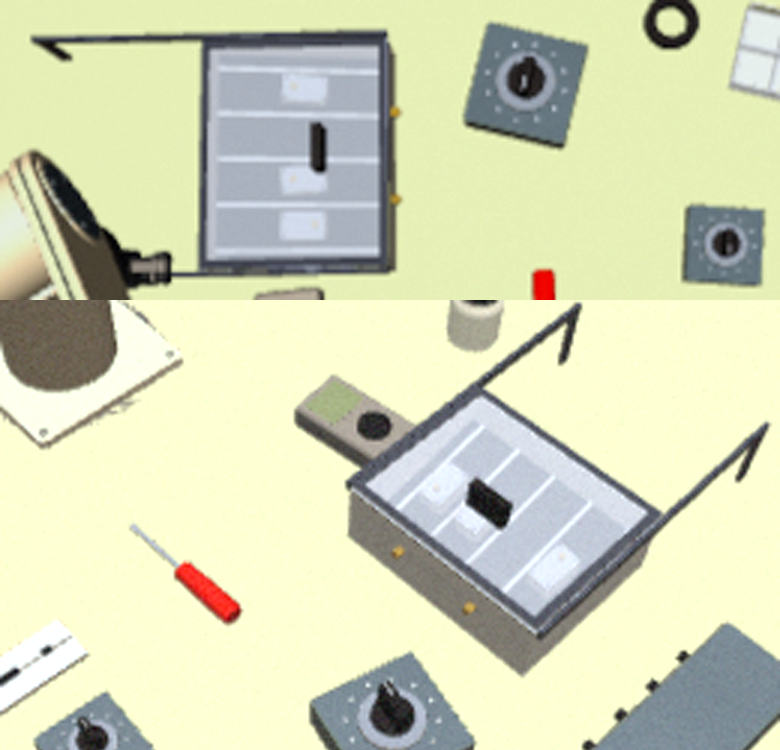

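The window is shut: 12 N against its stop, with the rails empty. The modules are visible beneath it. The knob ring centres at top (314.75,171.85) and scene (350.15,234.65), and the bar lies about 13° clockwise of image-up.

```bash
cat > knob.py <<'E'
from nxt import *
import sys
c=load('top7.png');s=load('scene7.png')
a=ray(c,314.75,171.85,.045);b=ray(s,350.15,234.65,.045);print(a,b)
A=np.radians(13);d=ray(c,314.75+8*np.sin(A),171.85-8*np.cos(A),.045)-a;phi=np.arctan2(d[1],d[0])
K=(a+b)/2;K[2]=0;print(K.round(4),'bar deg',np.degrees(phi).round(1))
def J(off): y=phi+np.pi/2+off;return np.array([np.cos(y),np.sin(y),0])
def rv(j): return Ro.from_matrix(np.column_stack([-Z,j,np.cross(-Z,j)])).as_rotvec()
for sg in(0,np.pi):
    print(sg,[None if (q:=manip.solve_ik(K+Z*.085,rv(J(sg-np.radians(t))))) is None else q.round(2).tolist() for t in(0,45,90,95)])
E
python3 knob.py
```

```text
[ 0.65579987 -0.07904926  0.045     ] [ 0.65953592 -0.07826663  0.045     ]
[ 0.6577 -0.0787  0.    ] bar deg -12.3
0 [[-0.14, 0.69, 1.63, -0.0, 0.83, -1.49], [-0.14, 0.69, 1.63, -0.0, 0.83, -0.71], [-0.14, 0.69, 1.63, 0.0, 0.83, 0.08], [-0.14, 0.69, 1.63, -0.0, 0.83, 0.17]]
3.141592653589793 [[-0.14, 0.69, 1.63, -0.0, 0.83, 1.65], [-0.14, 0.69, 1.63, -0.0, 0.83, 2.43], None, None]
```

```bash
cat >> knob.py <<'E'
r=rv(J(0));manip.command_gripper(.045,30)
manip.move_to(K+Z*.19,r);manip.servo_line(K+Z*.086,r,.1);st('down')
manip.command_gripper(0,40);st('grip')
q0=np.array(manip.get_joint_positions())
for t in range(10,91,10):
    q=q0.copy();q[5]+=np.radians(t);manip.set_joints(q)
    if t%30==0: st(t);print('tz',np.round(manip.get_torque(),2))
manip.hold(.3);print(np.degrees(np.array(manip.get_joint_positions())-q0).round(1))
manip.command_gripper(.045);manip.hold(.3);manip.servo_line(K+Z*.2,rate=.15);park();c=look(8)
cv2.imwrite('pics/k8.png',cv2.convertScaleAbs(cv2.resize(cv2.cvtColor(c['image'],cv2.COLOR_RGB2BGR)[152:192,295:335],(400,400),interpolation=cv2.INTER_CUBIC),alpha=1.8))
cv2.imwrite('pics/f8.png',np.hstack([cv2.imread('pics/k8.png'),cv2.resize(cv2.imread('pics/v8.png'),(400,400))]));st()
E
python3 knob.py
```

```text
[ 0.65579987 -0.07904926  0.045     ] [ 0.65953592 -0.07826663  0.045     ]
[ 0.6577 -0.0787  0.    ] bar deg -12.3
0 [[-0.14, 0.69, 1.63, -0.0, 0.83, -1.49], [-0.14, 0.69, 1.63, -0.0, 0.83, -0.71], [-0.14, 0.69, 1.63, 0.0, 0.83, 0.08], [-0.14, 0.69, 1.63, -0.0, 0.83, 0.17]]
3.141592653589793 [[-0.14, 0.69, 1.63, -0.0, 0.83, 1.65], [-0.14, 0.69, 1.63, -0.0, 0.83, 2.43], None, None]
down t 53.6 p [ 0.6583 -0.0787  0.0868] F [0.7 0.7 0.2] w 0.0449
grip t 54.0 p [ 0.6582 -0.0782  0.0869] F [0.6 4.3 4.8] w 0.0134
30 t 54.9 p [ 0.6579 -0.0786  0.0869] F [-3.4 -3.3  2.2] w 0.0131
tz [-0.53  0.55  0.03]
60 t 55.7 p [ 0.6574 -0.0788  0.0868] F [-4.8 -4.6  3.9] w 0.013
tz [-0.83  0.87 -0.06]
90 t 56.6 p [ 0.6568 -0.0788  0.0868] F [-6.5 -5.2  6.4] w 0.0135
tz [-0.85  1.18 -0.02]
[-0.1 -0.   0.1 -0.1  0.1 89.6]
 t 60.3 p [0.4206 0.2995 0.2798] F [ 0.2  1.  -0.4] w 0.0449
```

View pics/f8.png

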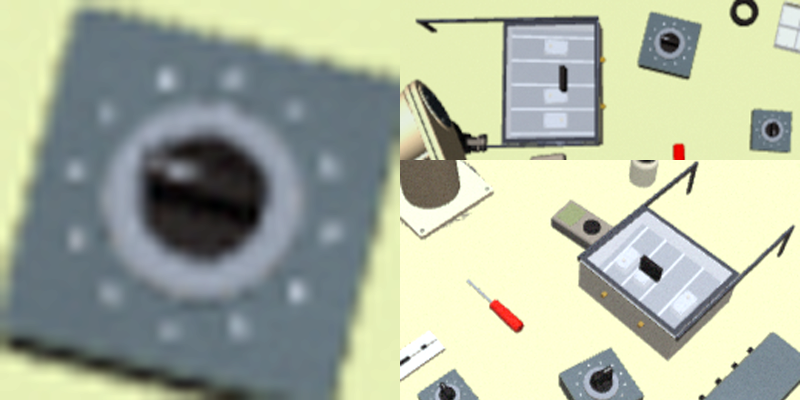

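The bar now lies across the pod, about 13° below image-right, which is 90° clockwise of its start. The window is still shut, the modules are in their bays and the arm is clear.

```bash
python3 -c "
from rig import manip
manip.sign_off()"
```

```text
the job is handed in; nothing more can be done
```

I opened the window and laid the three modules flat in bays 3, 0 and 1. I then shut the window, turned the counter knob three clicks clockwise (90°), and handed the job in at about 60 s of the 210 s. The second module had been knocked about 3 cm before I picked it, so I found it again in a fresh picture first.

**What the last checks showed:**
- **Modules:** measured before the window was shut, all three sat between their ribs, about 3 mm or less from mid-slope. The final picture shows them still there.
- **Window:** it pressed with 12 N against its shut stop.
- **Knob:** its bar had turned 90° in the picture, and the wrist turned 89.6°.
- **Other things on the bench:** those in view looked unmoved in the crops I viewed; I did not measure them.

**Two small disagreements:**
- **Knob position:** the two cameras differed by about 4 mm, so I used the mean, and the grip closed cleanly.
- **Fin position:** after shutting, the fin showed about 0.9 pixel (3 mm) nearer -y than at the start. I did not resolve this, and relied on the stop force as proof that the window was shut.

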